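# Turn the proud pot lid until its lugs drop home

## Robot

A 6-joint arm with a two-finger parallel gripper is mounted at the origin on the work surface. World frame = base frame: x ahead of the robot, y to its left, z up, the work surface at z = 0. Lengths are in m, angles in degrees, forces in N, time in s.
With the tool pointing down it reaches from about 0.3 to 0.75 m from the base axis. Payload 8.5 kg.
Tool frame: the origin (TCP) lies between the finger pads; the fingertips stand env.finger_overhang ahead of it and the grasp point (between the pads) lies 2 mm behind it (env.finger_overhang is the distance from the TCP to the fingertips, in m); z points along the fingers, y is the line along which they close (so a half turn about z gives the same grasp; the last joint's range is limited). The gripper opens to 85 mm and grips with 20 to 120 N. Pads are 22 mm wide; open, the fingers measure 114 mm over their backs; the gripper's body (76 mm by 85 mm) begins 54 mm behind the grasp point. The pads swing forward as they close: fully open they stand 13 mm farther back than shut.
Start: joints at [52.81, 21.807, 74.336, -0, 83.858, -12.336], TCP at [0.231, 0.499, 0.248] pointing down, gripper open.
Joint ranges: [-178.18, 178.18], [-50.72, 133.34], [12.68, 142.11], [-81.47, 261.47], [9.98, 163.14], [-165.26, 165.26]. Speed limits (degrees/s): [136.94, 136.94, 180, 180, 180, 180].

## Interface

Orientations are given as a 3x3 rotation matrix whose columns are the frame's x, y, z axes.
In Python, from rig import env gives the robot as it stands. The module is installed in compiled form; this text tells all that it offers.
- The arm moves only by the tool jog_arm, never from a script. Its arguments are lists of equal length, an entry for each row: "hand": the finger opening in m, from 0 to 0.0854; "travel": the shift along the world's x, y, z in m, a list of three; "yaw": the turn about the world's z in rad. A call has exactly 5 rows; each row shifts and turns the commanded pose from where the row before left it; what a row does not reach is not made up. A row lasts 1/8 s, in which the tool goes at most 62.5 mm and 10.7 degrees, less where a joint would pass 70% of its speed; a pose out of reach is approached as far as the arm can. A call is refused whole if a number of a shift passes 0.0625 or a number of a turn 0.188, either way. A call with a gripper value outside its range is refused whole. The fingers move at their own pace and stop on an object; "grip_force" is the grip in N (left out, the last holds). Time passes only in rows, so rows that do not move let the fingers close, or fill a call up. It gives the time, the measured TCP pose, the force, the opening and the grip force at its end, in the units of the state.
- env.observe(): the state, without advancing time (a new reading comes with each control period).
- env.get_image(name): name is "scene" or "top" or "wrist"; returns the picture (400x640x3 uint8, red, green, blue); there is no depth.
- env.calibration(name): a dict with "fx", "fy", "cx", "cy" (pixels), "position" and "rotation" of the camera in the world; the wrist camera has in their place "hand_eye" (4x4, takes a point from camera to tool coordinates, whose origin is the TCP and whose axes are the flange's). Camera axes: x right, y down, z forward; pixel columns grow to the right and rows downward; lengths in m; the calibration is good to about 2 mm. A picture is of the moment at which its call begins: read the wrist's pose just before it. calibration takes no time and is no camera call.
- env.close_job(): hands the job in; it is judged then, once.
The state is a dict: "time_s": time; "q": joint angles; "qvel": joint speeds; "joint_efforts": joint torques, N m; "position": TCP position; "tool_rot": TCP orientation; "ft_force": force on the tool from outside, world axes, zero at the start; "wrist_torque": the same for the moment, N m; "grip_width": finger opening in m; "gripper_force": force on a finger pad.
Only numpy, scipy, OpenCV 4.12 (cv2) and the standard library are available. Lean on these libraries where they do the work, as an engineer would, in place of code of your own. Each camera call takes 0.05 s, during which the arm holds its last target. There are 200 camera calls.

## Task

In the pie bakery, the lid of the wider of the two steel filling pots was put on with its three lugs off their notches, so it rides high on the rim. Turn it by its bar, without lifting it off the pot, until the lugs drop into the notches and the lid sits fully home and level, then let go. Leave the narrower pot's lid as it is.

Things in the scene. Friction and masses are not known exactly. Their poses are not given: they have to be found in the camera images.
- wide_lid_grip (a point): Centre (half-way up) of the black bar on the loose aluminium lid (0.25-0.5 kg) of the wider pot. Bar along x: 91 long, 14 thick, 47 mm tall, z up; lid top 23.5 mm below. Three lugs 14 mm wide at 0, 120, 240 deg about z from +x reach 81 mm out; a skirt keeps the lid centred within 4 mm. Riding on the rim this point is 44.5 mm above wide_pot_seat, home 32.5 mm. Turns easily.
- wide_pot_seat (a point): On the axis of the wider pot, level with its notch floors, 85 mm above the bench; z up. Steel pot, 152 mm across, rim 97 mm high, fixed to the bench. Three rim notches 39 mm wide, 12 mm deep at 0, 120, 240 deg about z from +x. The lid drops in when its lugs are within about 9 deg of notch centres; any lug fits any notch, so the nearest will do.
- narrow_lid_grip (a point): Centre of the black bar (67 mm long along x, 14 thick, 47 mm tall) on the lid of the narrower, slightly taller steel pot (112 mm across, rim 112 mm above the bench, fixed). This lid is already home, 12 mm down in its notches, and stays as it is.
Not all that is in view belongs to the job. Leave any orange or pink look-alike of the part that bears wide_lid_grip alone.

How it is judged (in metres and radians):
At the end, for the whole second after the job is handed in: The wider pot's lid is home: its bar centre is 27 to 37 mm above the notch floors (32.5 mm when fully down) and within 12 mm of the pot's axis, level within 3.4 degrees, and let go (z of wide_lid_grip in the frame of wide_pot_seat between 0.027 and 0.037 m and horizontal distance between wide_lid_grip and wide_pot_seat below 0.012 m and angle between wide_lid_grip's own z axis and vertical below 0.06 rad); the robot touches nothing.
It fails at once if the wide lid is lifted more than 20 mm above where it rides on the rim (z of wide_lid_grip in the frame of wide_pot_seat above 0.065 m).
It fails at once if the narrower pot's lid is moved by more than 10 mm (distance of narrow_lid_grip from where it was at the start of the episode above 0.01 m).
It also fails if it takes over 32 s, if anything falls off the work surface, if the arm or the gripper's body presses on something with over 40 N, if the wrist force passes 120 N, or if a joint passes its speed limit or range.

## Working session

There is one attempt and no reset: what is moved stays moved. The work goes in short steps, Python scripts to look and compute and a tool call to move; the robot and the scene stay as the last step left them, time stands still between calls to the robot, and variables do not carry over. Pictures are saved under pics/ and viewed, at most 10 in all, crops included, and the job is handed in when it is done.

Besides the shell and the picture viewer there is one more tool, called after "Request:" as name(argument=value, ...) on one line, values as JSON. jog_arm: Moves the arm, as the interface text tells. Its arguments: {"type":"object","properties":{"hand":{"type":"array"},"travel":{"type":"array"},"yaw":{"type":"array"},"grip_force":{"type":"number"}},"required":["hand","travel","yaw"]}

```bash
mkdir -p pics; python3 - <<'E'
from rig import env
import cv2,numpy as np
np.set_printoptions(precision=4,suppress=True)
for n in ["scene","top"]:
    cv2.imwrite(f"pics/{n}0.png",env.get_image(n)[:,:,::-1]); print(env.calibration(n))
s=env.observe();print(s['time_s'],s['tool_rot'],env.finger_overhang,env.calibration("wrist"))
E
```

```text
{'fx': 494.8163789937446, 'fy': 494.8163789937446, 'cx': 319.04049477456823, 'cy': 195.61807975631248, 'position': array([ 1.0931, -0.5032,  0.731 ]), 'rotation': array([[ 0.5368,  0.5001, -0.6795],
       [ 0.8437, -0.3192,  0.4316],
       [-0.0011, -0.805 , -0.5933]])}
{'fx': 433.7250809375253, 'fy': 433.7250809375253, 'cx': 321.552640248102, 'cy': 197.16573745394993, 'position': array([ 0.2923, -0.0588,  1.1544]), 'rotation': array([[-0.0131, -0.9954,  0.0951],
       [-0.9998,  0.0146,  0.0158],
       [-0.0171, -0.0949, -0.9953]])}
0.1 [[-0.9074  0.4203 -0.0008]
 [ 0.4203  0.9074 -0.001 ]
 [ 0.0003 -0.0012 -1.    ]] 0.017 {'fx': 293.38415307697056, 'fy': 293.38415307697056, 'cx': 320.3023398873174, 'cy': 199.0125412907751, 'hand_eye': array([[ 0.0007, -0.9469, -0.3214,  0.0817],
       [ 1.    ,  0.0004,  0.0011,  0.0012],
       [-0.0009, -0.3214,  0.9469, -0.1264],
       [ 0.    ,  0.    ,  0.    ,  1.    ]])}
```

View pics/top0.png

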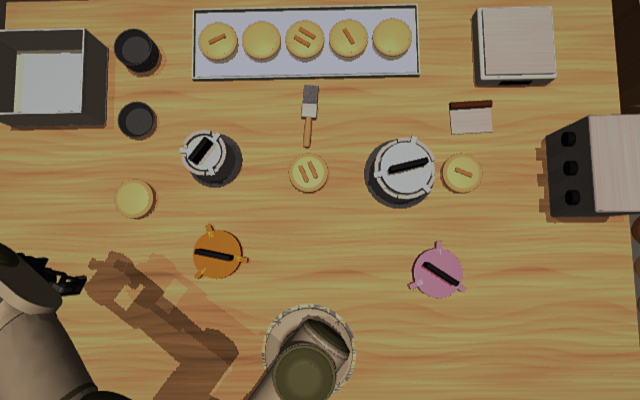

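View pics/scene0.png

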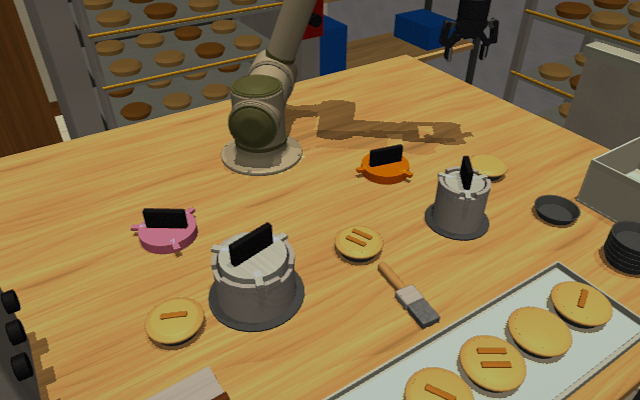

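Candidates, in top-view pixels:
- Silver lid at (405,168), on the wider pot.
- Silver lid at (204,150), on the narrower pot.
- Orange lid at (217,253) and pink lid at (438,272), loose on the bench as look-alikes.

The lid at (405,168) is the one meant, because it is silver and sits on the wider pot. I'll confirm it in an enlarged crop.

```bash
python3 - <<'E'
import cv2,numpy as np
a=cv2.imread("pics/top0.png")[125:215,355:455]; b=cv2.imread("pics/scene0.png")[215:335,200:310]
a=cv2.resize(a,(400,360),interpolation=2); b=cv2.resize(b,(396,432),interpolation=2)
c=np.zeros((432,800,3),np.uint8); c[:360,:400]=a; c[:,400:796]=b
cv2.imwrite("pics/crop1.png",c)
E
```

```text
(no output)
```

View pics/crop1.png

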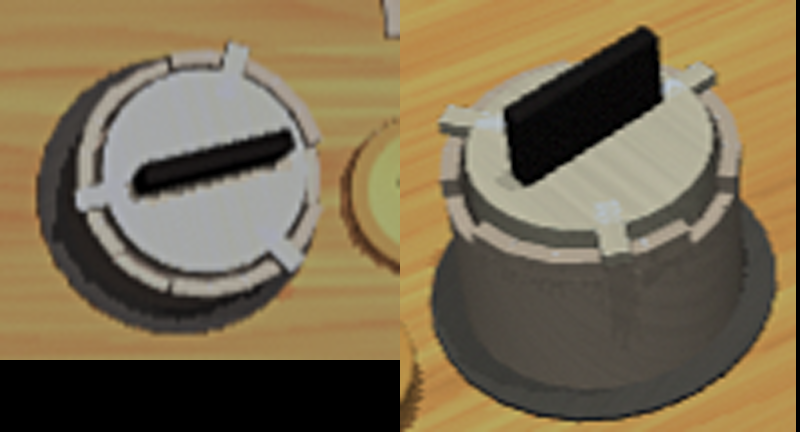

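The crop confirms the silver lid riding on the rim of the wider pot. Its lugs are at crop pixels (236,52), (88,198) and (292,258), clear of the notches. One notch seems to lie at the right, near (318,175).

```bash
cat > h.py <<'E'
import numpy as np,cv2
from rig import env
np.set_printoptions(precision=4,suppress=True)
def unproj(u,v,z,K,p,R):
    d=R@np.array([(u-K['cx'])/K['fx'],(v-K['cy'])/K['fy'],1]); return p+d*(z-p[2])/d[2]
def proj(P,K,p,R):
    c=R.T@(np.asarray(P)-p); return np.array([K['fx']*c[0]/c[2]+K['cx'],K['fy']*c[1]/c[2]+K['cy']])
def cam(n):
    K=env.calibration(n)
    if n!="wrist": return K,K['position'],K['rotation']
    s=env.observe();H=K['hand_eye'];T=s['tool_rot']
    return K,np.array(s['position'])+T@H[:3,3],T@H[:3,:3]
def ang(v): return np.degrees(np.arctan2(v[1],v[0]))
E
python3 - <<'E'
from h import *
c=cam("top")
f=lambda x,y,z:unproj(355+x/4-.4,125+y/4-.4,z,*c)
a,b=f(140,180,.153),f(290,138,.153); print("bar",(a+b)/2,np.linalg.norm(a-b),ang(a-b))
L=[f(236,48,.1),f(82,199,.1),f(295,262,.1)]
# circumcentre-ish: mean for 120deg-spaced
m=sum(L)/3;print("lugs",m,[(ang(l-m),np.linalg.norm(l-m)) for l in L])
for e in [(168,64),(313,147),(316,205),(168,290),(85,175)]: 
    q=f(*e,.097)-m; print(e,ang(q),np.hypot(*q[:2]))
E
```

```text
bar [ 0.4617 -0.246   0.153 ] 0.09085252707366556 104.88127473554867
lugs [ 0.4645 -0.2491  0.1   ] [(np.float64(-16.223847168741397), np.float64(0.0783592730315814)), (np.float64(102.92003360892879), np.float64(0.07713660291591459)), (np.float64(-137.4188910111541), np.float64(0.0787588921181336))]
(168, 64) 16.49309111237437 0.06945407275145823
(313, 147) -78.92399797679838 0.06886495557337846
(316, 205) -108.48089902516826 0.07177016112675835
(168, 290) 162.0667526524518 0.07746356513380245
(85, 175) 91.52948722272673 0.07267208798083387
```

Turn needed is about +42° (counter-clockwise): lugs sit near 103.5/-16.5/-136.5°, notches near 146/26/-94°. Moving over the lid at height for a closer look.

Request:
jog_arm(hand=[0.085,0.085,0.085,0.085,0.085], travel=[[0.0155,-0.05,0.004],[0.0155,-0.05,0.004],[0.0155,-0.05,0.004],[0.0155,-0.05,0.004],[0.0155,-0.05,0.004]], yaw=[-0.06,-0.06,-0.06,-0.06,-0.06], grip_force=30)

```text
time_s: 0.72
position: [0.3087, 0.2474, 0.2683]
tool_rot: [[-0.742, 0.671, -0.0], [0.671, 0.742, -0.0], [0.0, -0.0, -1.0]]
ft_force: [0.2, -0.3, -0.2]
grip_width: 0.085
gripper_force: 0.0
```

Request:
jog_arm(hand=[0.085,0.085,0.085,0.085,0.085], travel=[[0.0155,-0.05,0.004],[0.0155,-0.05,0.004],[0.0155,-0.05,0.004],[0.0155,-0.05,0.004],[0.0155,-0.05,0.004]], yaw=[-0.06,-0.06,-0.06,-0.06,-0.06])

```text
time_s: 1.35
position: [0.3862, -0.0027, 0.2884]
tool_rot: [[-0.51, 0.86, -0.0], [0.86, 0.51, 0.0], [0.0, 0.0, -1.0]]
ft_force: [1.0, 0.5, -0.2]
grip_width: 0.085
gripper_force: 0.0
```

Request:
jog_arm(hand=[0.085,0.085,0.085,0.085,0.085], travel=[[0.0155,-0.05,0.004],[0.0155,-0.05,0.004],[0.0155,-0.05,0.004],[0.015,-0.046,0],[0,0,0]], yaw=[-0.06,-0.06,-0.06,-0.06,-0.05])

```text
time_s: 1.98
position: [0.448, -0.1997, 0.2992]
tool_rot: [[-0.24, 0.971, -0.001], [0.971, 0.24, 0.001], [0.001, -0.001, -1.0]]
ft_force: [-0.1, 0.6, -0.0]
grip_width: 0.0849
gripper_force: 0.0
```

Request:
jog_arm(hand=[0.085,0.085,0.085,0.085,0.085], travel=[[0,0,0],[0,0,0],[0,0,0],[0,0,0],[0,0,0]], yaw=[0,0,0,0,0])

```text
time_s: 2.6
position: [0.4477, -0.1968, 0.3004]
tool_rot: [[-0.245, 0.97, 0.0], [0.97, 0.245, -0.0], [-0.0, 0.0, -1.0]]
ft_force: [-0.2, -0.2, -0.6]
grip_width: 0.0849
gripper_force: 0.0
```

```bash
python3 - <<'E'
from h import *
c=cam("wrist"); im=env.get_image("wrist")[:,:,::-1].copy()
np.savez("w.npz",p=c[1],R=c[2])
s=env.observe();print(s['time_s'],s['position'],s['tool_rot'],s['q'],s['ft_force'])
cv2.imwrite("pics/w1.png",im)
E
```

```text
2.65 [ 0.4477 -0.1969  0.3004] [[-0.2447  0.9696  0.0001]
 [ 0.9696  0.2447 -0.    ]
 [-0.0001  0.0001 -1.    ]] [-37.6399  13.6126  77.7368   0.0004  88.6456 -51.8048] [ 0.2325 -0.048   0.882 ]
```

View pics/w1.png

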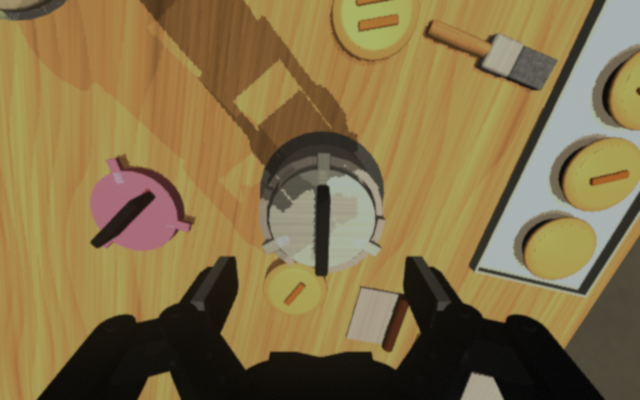

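The wrist view shows the bar end-on to the fingers, running (322,186) to (321,274), with the lugs near (323,163), (276,246) and (371,247). Enlarging for a finer fix.

```bash
python3 - <<'E'
import cv2
a=cv2.imread("pics/w1.png")[130:280,250:395]
a=cv2.resize(a,(580,600),interpolation=2);a=cv2.convertScaleAbs(a,alpha=1.4,beta=20)
cv2.imwrite("pics/w1c.png",a)
E
```

```text
(no output)
```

View pics/w1c.png

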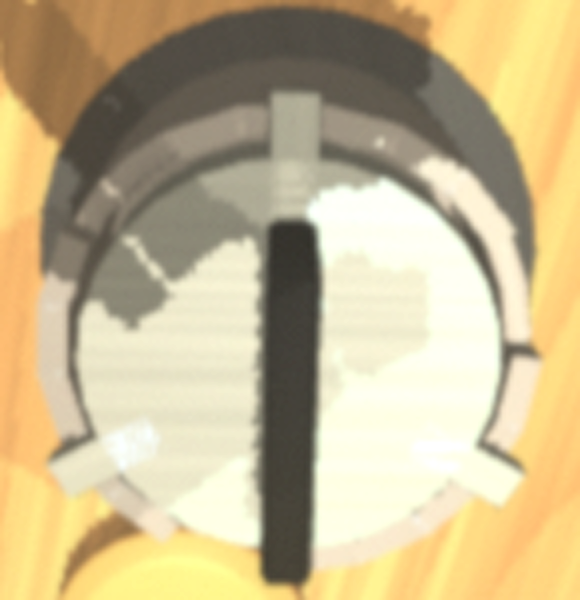

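```bash
python3 - <<'E'
from h import *
w=np.load("w.npz");c=(env.calibration("wrist"),w['p'],w['R'])
f=lambda x,y,z:unproj(250+x/4-.4,130+y/4-.4,z,*c)
a,b=f(293,218,.153),f(284,582,.153); print("bar",(a+b)/2,np.linalg.norm(a-b),ang(a-b))
L=[f(296,92,.1),f(55,478,.1),f(517,490,.1)]
m=sum(L)/3;print("lugs",m,[(ang(l-m),np.linalg.norm(l-m)) for l in L])
for e in [(530,350),(515,235),(428,165),(80,220),(110,190),(48,275),(170,535),(290,570)]: 
    q=f(*e,.097)-m; print(e,ang(q),np.hypot(*q[:2]))
E
```

```text
bar [ 0.462  -0.2401  0.153 ] 0.10204675406412422 103.01056712086933
lugs [ 0.4649 -0.2491  0.1   ] [(np.float64(103.02965359992206), np.float64(0.08189077548709829)), (np.float64(-137.80727817772612), np.float64(0.08273198225822434)), (np.float64(-16.89016850112972), np.float64(0.0833535879259391))]
(530, 350) 16.57052498506122 0.07298856881907351
(515, 235) 44.9917242701146 0.07690226675240178
(428, 165) 70.84564952660776 0.07224419043832628
(80, 220) 158.5262814844571 0.07530790435076723
(110, 190) 148.69008251755935 0.07420168431858518
(48, 275) 173.54920242311653 0.07651187368813744
(170, 535) -107.83437115609982 0.07186930411903045
(290, 570) -75.51623099237541 0.07386384449146398
```

Wrist-view lugs are at -17° (mod 120) and notches near +28°, so the turn is +45° about (0.464, -0.248). Descending.

Request:
jog_arm(hand=[0.085,0.085,0.085,0.085,0.085], travel=[[0.008,-0.026,-0.02],[0.008,-0.025,-0.02],[0,0,-0.03],[0,0,-0.02],[0,0,0]], yaw=[0,0,0,0,0])

```text
time_s: 3.28
position: [0.4633, -0.2477, 0.2093]
tool_rot: [[-0.244, 0.97, -0.002], [0.97, 0.244, 0.002], [0.002, -0.002, -1.0]]
ft_force: [0.2, 0.6, 0.3]
grip_width: 0.0848
gripper_force: 0.0
```

Request:
jog_arm(hand=[0.085,0.085,0.085,0.085,0.085], travel=[[0,0,-0.02],[0,0,-0.02],[0,0,-0.015],[0,0,0],[0,0,0]], yaw=[0,0,0,0,0])

```text
time_s: 3.9
position: [0.4641, -0.2483, 0.1565]
tool_rot: [[-0.245, 0.97, 0.001], [0.97, 0.245, -0.001], [-0.002, 0.001, -1.0]]
ft_force: [0.5, -0.3, -0.2]
grip_width: 0.0849
gripper_force: 0.0
```

Request:
jog_arm(hand=[0.085,0.085,0.06,0.04,0.03], travel=[[0,0,-0.01],[0,0,-0.008],[0,0,0],[0,0,0],[0,0,0]], yaw=[0,0,0,0,0], grip_force=25)

```text
time_s: 4.53
position: [0.4638, -0.248, 0.1375]
tool_rot: [[-0.244, 0.97, 0.0], [0.97, 0.244, -0.0], [-0.0, 0.0, -1.0]]
ft_force: [-0.8, 0.5, -0.2]
grip_width: 0.0315
gripper_force: 0.0
```

Request:
jog_arm(hand=[0.022,0.018,0.012,0.005,0.005], travel=[[0,0,0],[0,0,0],[0,0,0],[0,0,0],[0,0,0]], yaw=[0,0,0,0,0])

```text
time_s: 5.15
position: [0.4637, -0.248, 0.1375]
tool_rot: [[-0.245, 0.97, 0.0], [0.97, 0.245, -0.0], [-0.0, 0.0, -1.0]]
ft_force: [-0.9, 0.5, 3.2]
grip_width: 0.0139
gripper_force: 26.3
```

Gripped on the 14 mm bar. Turning +45°.

Request:
jog_arm(hand=[0.005,0.005,0.005,0.005,0.005], travel=[[0,0,0],[0,0,0],[0,0,0],[0,0,0],[0,0,0]], yaw=[0.08,0.08,0.08,0.08,0.08])

```text
time_s: 5.78
position: [0.4639, -0.2481, 0.1375]
tool_rot: [[-0.604, 0.797, 0.001], [0.797, 0.604, -0.0], [-0.001, 0.0, -1.0]]
ft_force: [-0.1, -0.3, 3.3]
grip_width: 0.0137
gripper_force: 27.4
```

Request:
jog_arm(hand=[0.005,0.005,0.005,0.005,0.005], travel=[[0,0,0],[0,0,0],[0,0,0],[0,0,0],[0,0,0]], yaw=[0.08,0.08,0.08,0.08,0.06])

```text
time_s: 6.4
position: [0.4635, -0.2477, 0.1367]
tool_rot: [[-0.857, 0.516, -0.001], [0.516, 0.857, 0.001], [0.001, 0.0, -1.0]]
ft_force: [0.1, 0.6, -2.5]
grip_width: 0.0136
gripper_force: 25.6
```

Request:
jog_arm(hand=[0.005,0.02,0.03,0.03,0.03], travel=[[0,0,0],[0,0,0],[0,0,0],[0,0,0],[0,0,0]], yaw=[0,0,0,0,0])

```text
time_s: 7.02
position: [0.4637, -0.248, 0.1374]
tool_rot: [[-0.856, 0.517, 0.0], [0.517, 0.856, -0.0], [-0.0, -0.0, -1.0]]
ft_force: [1.0, -0.7, -0.3]
grip_width: 0.0302
gripper_force: 0.0
```

```bash
python3 - <<'E'
from h import *
a=env.get_image("scene")[:,:,::-1][205:325,200:310]; b=env.get_image("top")[:,:,::-1][125:215,355:455]
s=env.observe();print(s['time_s'],s['position'],ang(s['tool_rot'][:,1]),s['ft_force'])
c=np.zeros((432,800,3),np.uint8); c[:360,:400]=cv2.resize(b,(400,360),interpolation=2); c[:,400:796]=cv2.resize(a,(396,432),interpolation=2)
cv2.imwrite("pics/after1.png",c)
E
```

```text
7.125 [ 0.4637 -0.248   0.1374] 58.83404533075413 [-0.6236  0.4115 -0.4228]
```

View pics/after1.png

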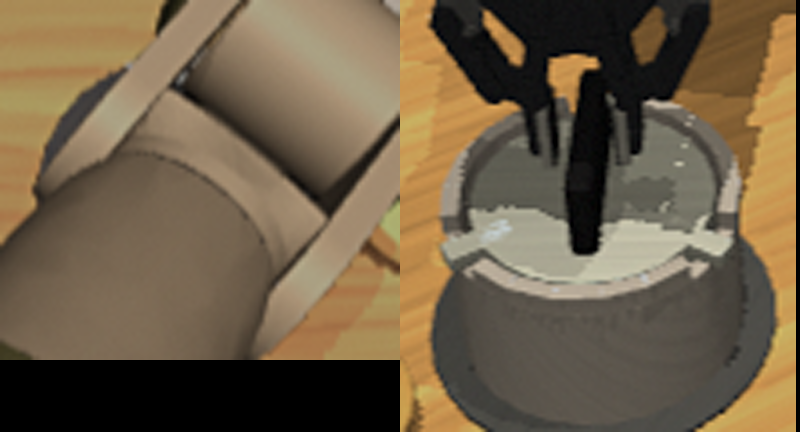

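The lid has dropped: in the right-hand view its lugs at (475,240) and (710,240) sit in the notches, below the rim. The fingers are clear of the bar, so I'm opening fully and retreating upward.

Request:
jog_arm(hand=[0.05,0.06,0.06,0.06,0.06], travel=[[0,0,0],[0,0,0.01],[0,0,0.03],[0,0,0.04],[0,0,0.05]], yaw=[0,0,0,0,0])

```text
time_s: 7.75
position: [0.4633, -0.2477, 0.2689]
tool_rot: [[-0.856, 0.517, -0.001], [0.517, 0.856, 0.001], [0.001, 0.0, -1.0]]
ft_force: [0.4, -0.2, 0.1]
grip_width: 0.0603
gripper_force: 0.0
```

Request:
jog_arm(hand=[0.06,0.06,0.06,0.06,0.06], travel=[[-0.01,0.05,0.02],[-0.01,0.05,0.02],[-0.01,0.05,0],[0,0,0],[0,0,0]], yaw=[0,0,0,0,0])

```text
time_s: 8.38
position: [0.4338, -0.0983, 0.3078]
tool_rot: [[-0.856, 0.517, 0.001], [0.517, 0.856, -0.001], [-0.001, -0.0, -1.0]]
ft_force: [-0.8, 0.1, -0.2]
grip_width: 0.0604
gripper_force: 0.0
```

```bash
python3 - <<'E'
from h import *
a=env.get_image("scene")[:,:,::-1][205:325,200:310]; b=env.get_image("top")[:,:,::-1][125:215,355:455]
s=env.observe();print(s['time_s'],s['position'],s['ft_force'])
K=cam("scene")
# expected bar-top pixel (scene crop) home vs riding
for z in (.141,.153): print((proj([.464,-.248,z],*K)-[200,205])*3.6+[400,0])
c=np.zeros((432,800,3),np.uint8); c[:360,:400]=cv2.resize(b,(400,360),interpolation=2); c[:,400:796]=cv2.resize(a,(396,432),interpolation=2)
cv2.imwrite("pics/after2.png",c)
E
```

```text
8.475 [ 0.4339 -0.0989  0.3073] [-0.8044 -0.1928  0.6642]
[584.1113 124.4371]
[582.1089 106.1755]
```

View pics/after2.png

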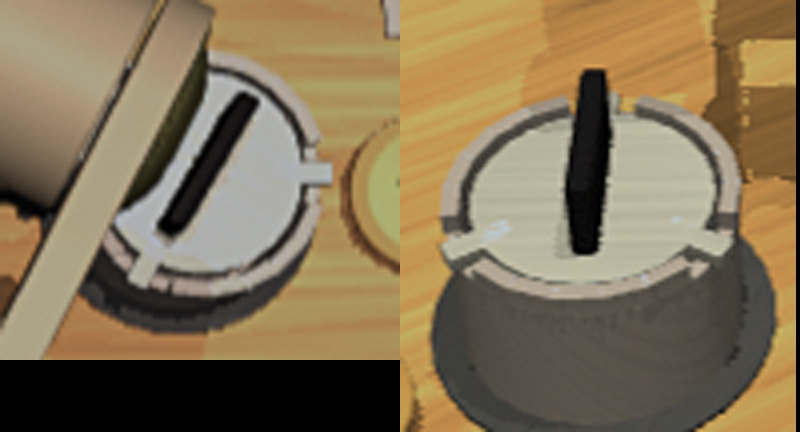

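All three lugs are in their notches. The lid is level below the rim, and the bar-top mid-point at about (587,128) matches the home prediction (584,124) rather than riding (582,106). Handing in.

```bash
python3 -c "
from rig import env
print(env.close_job())"
```

```text
the job is handed in; nothing more can be done
None
```

I turned the wide pot's lid about 45° by its bar until its lugs dropped into the notches; the last pictures show it home and level. I let go, backed the arm clear, left the narrow lid untouched and handed the job in at about 8.5 s; no verdict came back.

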